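Clear, load and close a toggle-clamp V-block fixture

ROBOT

A 6-joint arm with a two-finger parallel gripper is mounted at the origin on the work surface; the furniture and walls round the work are solid. World frame = base frame: x ahead of the robot, y to its left, z up, the work surface at z = 0. Lengths are in mm, angles in rad, forces in N, time in s.
With the tool pointing down it reaches from about 300 to 750 mm from the base axis. Payload 8.5 kg.
Tool frame: the origin (TCP) lies between the finger pads; the fingertips stand 11 mm ahead of it and the grasp point (between the pads) lies 8 mm behind it; y points along the fingers, z is the direction in which the jaws open and shut, and the axes are right-handed (so a half turn about y gives the same grasp; the last joint's range is limited). The gripper opens to 85 mm and grips with 20 to 120 N. Pads are 22 mm wide; open, the fingers measure 114 mm over their backs; the gripper's body (76 mm by 85 mm) begins 54 mm behind the grasp point. The pads swing forward as they close: fully open they stand 13 mm farther back than shut.
Start: joints at [0.987, 0.381, 1.297, -0, 1.464, -0.215], TCP at [198.263, 513.003, 242.322] pointing down, gripper open.
Joint ranges: [-3.11, 3.11], [-0.89, 2.33], [0.22, 2.48], [-1.42, 4.56], [0.17, 2.85], [-2.88, 2.88]. Speed limits (rad/s): [2.39, 2.39, 3.14, 3.14, 3.14, 3.14].

INTERFACE

Orientations are given as a unit quaternion [w, x, y, z].
In Python, from rig import monitor, snapshot, get_calibration, finish_job gives the robot as it stands.
- The arm moves only by the tool step_arm, never from a script. Its arguments are lists of equal length, an entry for each row: "rotation": the turn, a rotation vector about the world's x, y, z in degrees, a list of three; "delta_pos": the shift along the world's x, y, z in cm, a list of three; "grip": the closure in counts, from 0 (fully open) to 255 (shut). A call has exactly 5 rows; each row is the pose to reach, as a shift and turn from the pose commanded when the call began; what a row does not reach only later rows make up. A row lasts 1/12 s, in which the tool goes at most 41.7 mm and 7.16 degrees, less where a joint would pass 70% of its speed; a pose out of reach is approached as far as the arm can. A call with a gripper value outside its range is refused whole. The fingers move at their own pace and stop on an object; "grip_force" is the grip in N (left out, the last holds). Time passes only in rows, so rows that repeat a pose let the fingers close, or fill a call up. It gives the time, the measured TCP pose, the force and the opening at its end, in the units of the state.
- monitor.read_state(): the state, without advancing time (a new reading comes with each control period).
- snapshot(name): name is "scene" or "top"; returns the picture (420x560x3 uint8, red, green, blue); there is no depth.
- get_calibration(name): a dict with "intrinsics" (3x3 intrinsics, pixels), "rvec" (rotation vector, rad) and "tvec" (3), from world to camera coordinates, as OpenCV has them. Camera axes: x right, y down, z forward; pixel columns grow to the right and rows downward; lengths in mm; the calibration is good to about 2 mm. A picture is of the moment at which its call begins. get_calibration takes no time and is no camera call.
- finish_job(): hands the job in, once; it reports no verdict.
The state is a dict: "time": time; "joints": joint angles; "qvel": joint speeds; "tau": joint torques, N m; "ee_pos": TCP position; "eef_rot": TCP orientation; "wrist_force": force on the tool from outside, world axes, zero at the start; "moment": the same for the moment, N m; "opening": finger opening in mm.
Only numpy, scipy, OpenCV 4.12 (cv2) and the standard library are available. Lean on these libraries where they do the work, as an engineer would, in place of code of your own. Each camera call takes 0.05 s, during which the arm holds its last target. There are 200 camera calls.

TASK

The clamping fixture has to be loaded with the plain cylindrical weight that lies in the wooden rest; its toggle clamp may have been left closed, half open or open, so swing it well open if it is not. First take the bridge gauge off the fixture and hang it on the peg of the hook stand beside the gauge that hangs there, without knocking that one off; then lay the weight in both V-blocks, centred lengthwise, while the clamp is open, and finally swing the clamp fully shut so that its pad holds the weight. Leave the standing knobbed weight, the steel ring and the dial gauge where they are.

Things in the scene. Friction and masses are not known exactly. Their poses are not given: they have to be found in the camera images.
- fixture: fixed aluminium base plate 120 x 255 x 12 mm with two steel V-blocks and a toggle clamp. Origin on the worktop midway between the V-blocks; z up, y along the groove towards the clamp, x across; plate from y = -95 to +160 mm. 90-degree V-blocks at y = -45 and +45 mm, 24 mm long in y, 57 mm wide, tops at 43 mm, apex at 22 mm; 66 mm gap between them, free for fingers down to the plate
- nest (a point): point on the fixture where the centre of the weight must be: midway between the V-blocks, 52.4 mm above the worktop; a weight lying in the V-blocks has its axis along the fixture's y
- clamp_hinge (a point): centre of the clamp's hinge, 95 mm above the worktop at fixture y = +125 mm; the hinge axis is the fixture's x axis. The pedestal cheeks round it are 34 mm long in y, 28 mm wide in x and reach 107 mm above the worktop; the bar's end stands 215 mm above the worktop when upright, and so does the handle's end when shut
- clamp (a joint): clamp angle; bar and handle are one rigid piece. 0 = shut (bar level towards -y over the V-blocks, handle upright), 1.57 = bar upright, handle level towards +y; 1.9 = rigid open stop; under about 1.4 the pad still overhangs the weight's end. A handle point at radius r is at fixture y = 125 + r sin q, height 95 + r cos q mm. Stays where left (friction 0.35 N m; 0.3 more over the last 3 degrees on a weight)
- clamp_handle (a point): point in the black round grip of the clamp handle, 85 mm from the hinge; the grip is 18 mm in diameter and covers radii 48 to 118 mm. Pinched with the fingers closing along the hinge axis, it turns between them as the clamp swings, but slowly slips sideways out of them, so re-centre the grip on the way
- clamp_pad: round rubber pad, 20 mm in diameter, sprung (450 N/m, 10 mm travel) on the clamp bar 105 mm from the hinge; origin at the centre of its pressing face, 68 mm above the worktop when shut on nothing. Shut on the weight it is pushed in about 6 mm and presses with about 2.7 N
- gauge_tab (a point): in the grip tab of the loose bridge gauge, which stands astride the V-block farther from the clamp; x along its span. Steel arch 92 mm wide in x, 24 mm thick in y, 0.22 kg; legs 11 mm thick, 70 mm apart inside; feet 107 mm below this point. Black tab 26 mm along x, 14 mm along y, from 17 mm below (arch top) to 19 mm above this point. Hangs on a peg by the underside of the arch
- gauge_notch (a point): point in the middle of the underside of the loose gauge's arch (a shallow 30-degree roof), 29 mm below point gauge_tab; this rests on the peg when hung
- hook_stand: fixed stand on the worktop: post with a level round peg 12 mm in diameter whose axis is 150 mm above the worktop. Origin on the worktop below the foot of the peg; the peg runs from x = 0 (post) to x = -155 mm in this frame and ends in an upturned tip 22 mm higher than the peg's axis. Base plate 12 mm high, post 178 mm
- free_place (a point): point above the free outer part of the peg, 110 mm out from the post, where the underside of the arch (gauge_notch) lies when the gauge hangs there: 157 mm above the worktop. The gauge must then have its span (x) across the peg. Axes as the hook_stand
- hung_gauge_notch (a point): the same point under the arch of the second, identical gauge that already hangs on the peg near the post, 33 to 48 mm out
- sleeve_center (a point): centre of the plain smooth steel-grey cylindrical weight, 43 mm in diameter and 150 mm long, about 0.65 kg; its axis is this frame's z (either end may point either way). It lies level in the wooden rest
- sleeve: the same weight; origin at the middle of one end face
- gauge: the loose bridge gauge; origin between its feet
- rest: fixed light wooden rest, two V supports 24 mm long at y = -45 and +45 mm, gap of 66 mm between them; origin on the worktop under its middle; the weight lies along its y, centre 50 mm above the worktop, V tops at 41 mm
- knob_weight: bystander: standing weight with a knob, 33 mm in diameter, 98 mm high; origin under its middle
- ring: bystander: steel ring gauge, 54 mm in diameter, 18 mm high, on the worktop; origin under its middle
- dial: bystander: dial pressure gauge 109 x 75 x 40 mm lying on the worktop, face up; origin under its middle
Not all that is in view belongs to the job. Leave any orange or yellow look-alike of the gauge alone.

How it is judged (in metres and radians):
On the way, in this order (a step that is already met when the one before it is completed fails the run):
1. the loose bridge gauge hangs on the peg beside the other, let go (x of gauge_notch in the frame of hook_stand between -0.152 and -0.06 m and y of gauge_notch in the frame of hook_stand between -0.012 and 0.012 m and z of gauge_notch in the frame of hook_stand between 0.148 and 0.166 m and angle between gauge_notch's own z axis and vertical below 0.3 rad and contact force between the fingers and gauge below 0.2 N), for 0.2 s.
2. the weight lies in both V-blocks, let go, with the clamp still well open (x of sleeve_center in the frame of fixture between -0.006 and 0.006 m and y of sleeve_center in the frame of fixture between -0.015 and 0.015 m and z of sleeve_center in the frame of fixture between 0.046 and 0.058 m and angle between the z axis of sleeve_center and the y axis of fixture, either way round below 0.08 rad and value of joint clamp above 1 rad and contact force between the fingers and sleeve below 0.2 N), for 0.2 s.
At the end, for the whole second after the job is handed in: both gauges hang at rest on the peg (within 12 mm sideways, 9 mm in height, 0.3 rad upright); the weight lies in both V-blocks (6 mm across and in height, 15 mm lengthwise, 0.08 rad); the clamp is shut (under 0.05 rad), its pad pressing on the weight (over 1 N) (x of gauge_notch in the frame of hook_stand between -0.152 and -0.06 m and y of gauge_notch in the frame of hook_stand between -0.012 and 0.012 m and z of gauge_notch in the frame of hook_stand between 0.148 and 0.166 m and angle between each of gauge_notch, hung_gauge_notch's own z axis and vertical below 0.3 rad and x of hung_gauge_notch in the frame of hook_stand between -0.152 and -0.012 m and y of hung_gauge_notch in the frame of hook_stand between -0.012 and 0.012 m and z of hung_gauge_notch in the frame of hook_stand between 0.148 and 0.166 m and x of sleeve_center in the frame of fixture between -0.006 and 0.006 m and y of sleeve_center in the frame of fixture between -0.015 and 0.015 m and z of sleeve_center in the frame of fixture between 0.046 and 0.058 m and angle between the z axis of sleeve_center and the y axis of fixture, either way round below 0.08 rad and value of joint clamp below 0.05 rad and contact force between clamp_pad and sleeve above 1 N and linear speed of each of gauge, sleeve below 0.03 m/s); the robot touches nothing.
It fails at once if the gauge that already hung on the peg is knocked off it (z of hung_gauge_notch in the frame of hook_stand below 0.14 m).
It fails at once if a bystander (knobbed weight, ring or dial gauge) is pushed more than 25 mm (distance of any of knob_weight, ring, dial from where it was at the start of the episode above 0.025 m).
It also fails if it takes over 72 s, if anything falls off the work surface, if the arm or the gripper's body presses on something with over 40 N, if the wrist force passes 120 N, or if a joint passes its speed limit or range.

## Working session

There is one attempt and no reset: what is moved stays moved. The work goes in short steps, Python scripts to look and compute and a tool call to move; the robot and the scene stay as the last step left them, time stands still between calls to the robot, and variables do not carry over. Pictures are saved under pics/ and viewed, about 8 in all and at most 12, crops included, and the job is handed in when it is done.

Besides the shell and the picture viewer there is one more tool, called after "Emit:" as a command line: name --argument value ..., lists and objects as JSON in quotes. step_arm: Moves the arm, as the interface text tells. Its arguments: {"type":"object","properties":{"rotation":{"type":"array","items":{"type":"array","items":{"type":"number"}}},"delta_pos":{"type":"array","items":{"type":"array","items":{"type":"number"}}},"grip":{"type":"array","items":{"type":"number"}},"grip_force":{"type":"number"}},"required":["rotation","delta_pos","grip"]}

```bash
ls; mkdir -p pics
python3 - <<'E'
from rig import monitor, snapshot, get_calibration
import cv2,numpy as np
print(monitor.read_state())
for n in("scene","top"):
    im=snapshot(n); cv2.imwrite(f"pics/{n}0.png",im[:,:,::-1])
    c=get_calibration(n); R=cv2.Rodrigues(np.array(c["rvec"],float))[0]
    print(n,c, -R.T@np.array(c["tvec"]).ravel())
E
```

```text
pics
{'time': 0.0, 'joints': array([ 9.86706948e-01,  3.81200130e-01,  1.29825004e+00,  1.27612093e-06,
        1.46361383e+00, -2.15322251e-01]), 'qvel': array([-2.77056448e-04, -5.14442248e-05, -1.97955057e-03, -3.42913547e-04,
        1.20946082e-03,  1.95834942e-03]), 'tau': array([ 8.68121024e-04, -4.48473215e+01, -2.31277478e+01, -1.61988928e-04,
        4.82035000e-03, -4.74501496e-05]), 'ee_pos': array([198.11334081, 512.78357201, 241.71316957]), 'eef_rot': array([-0.69464172,  0.69559976, -0.12984423,  0.12943853]), 'wrist_force': array([-0.13732366,  0.78294179,  0.39969266]), 'moment': array([-0.01843465, -0.03527315, -0.0083899 ]), 'opening': 85.3426738803259}
scene {'intrinsics': array([[414.65633658,   0.        , 286.30229347],
       [  0.        , 414.65633658, 206.74256121],
       [  0.        ,   0.        ,   1.        ]]), 'rvec': array([ 2.37475931, -0.67206605,  0.25470598]), 'tvec': array([-502.32346222,  322.38590697, 1045.1405089 ])} [ 198.70858356 -614.12195963 1015.84907076]
top {'intrinsics': array([[439.29052603,   0.        , 285.59996308],
       [  0.        , 439.29052603, 213.98062863],
       [  0.        ,   0.        ,   1.        ]]), 'rvec': array([ 2.18159441, -2.12868688,  0.12970086]), 'tvec': array([ -28.96065035,  579.22063036, 1559.49366157])} [ 382.02872451  -23.69870716 1619.21220454]
```

View pics/scene0.png

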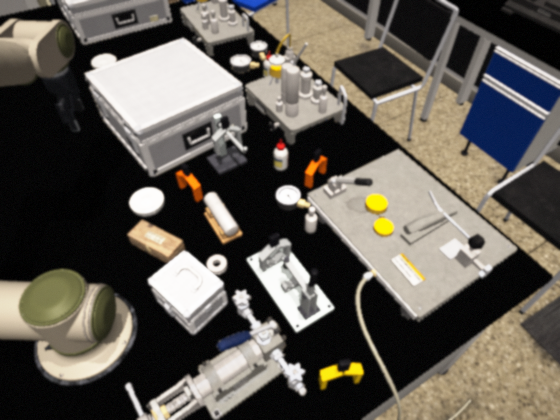

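View pics/top0.png

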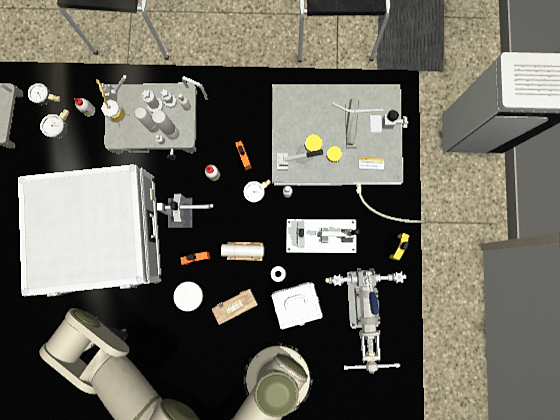

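Run:
```python
import cv2,numpy as np
s=cv2.imread("pics/scene0.png");t=cv2.imread("pics/top0.png")
def crop(im,x,y,w,h,W,H):
    return cv2.resize(im[y:y+h,x:x+w],(W,H),interpolation=cv2.INTER_CUBIC)
a=np.vstack([np.hstack([crop(t,150,180,100,90,400,360),crop(t,270,205,100,90,400,360)]),
 ]); cv2.imwrite("pics/c1.png",np.vstack([a]))
b=np.hstack([crop(s,195,100,60,75,400,500),crop(s,240,225,96,120,400,500)]); cv2.imwrite("pics/c2.png",b)
```

```text
(no output)
```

View pics/c1.png

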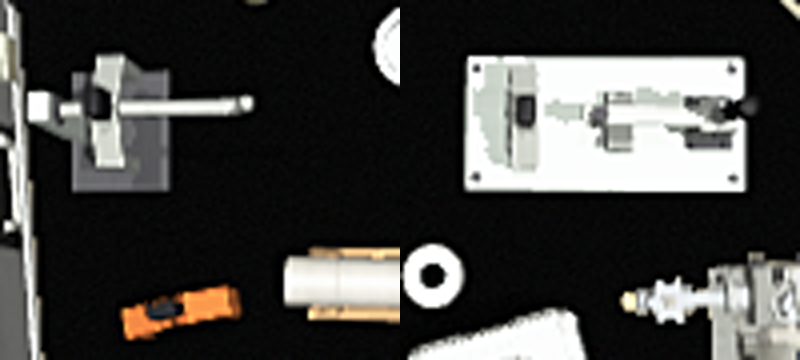

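View pics/c2.png

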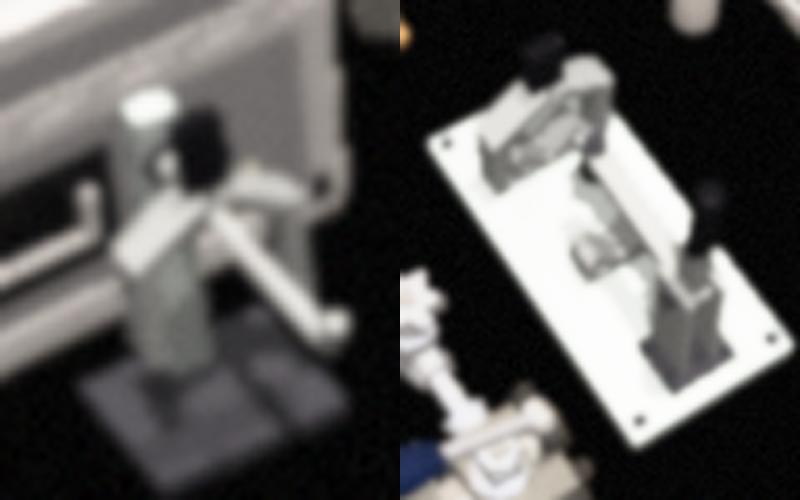

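```bash
cat > h.py <<'E'
import cv2,numpy as np
from rig import monitor,snapshot,get_calibration
C={}
for n in("scene","top"):
    c=get_calibration(n);R=cv2.Rodrigues(np.array(c["rvec"],float))[0];C[n]=(c["intrinsics"],R,np.array(c["tvec"],float).ravel(),c)
def ray(n,p):
    K,R,t,_=C[n];d=R.T@np.linalg.inv(K)@np.array([p[0],p[1],1.]);return -R.T@t,d/np.linalg.norm(d)
def onz(n,p,z):
    o,d=ray(n,p);return o+d*(z-o[2])/d[2]
def proj(n,P):
    K,R,t,c=C[n];return cv2.projectPoints(np.array(P,float).reshape(-1,3),c["rvec"],c["tvec"],K,None)[0].reshape(-1,2)
def tri(ps,pt):
    o1,d1=ray("scene",ps);o2,d2=ray("top",pt)
    A=np.stack([d1,-d2],1);s=np.linalg.lstsq(A,o2-o1,rcond=None)[0]
    a=o1+d1*s[0];b=o2+d2*s[1];return (a+b)/2,np.linalg.norm(a-b)
def blob(im,roi,f):
    x,y,w,h=roi;m=np.zeros(im.shape[:2],np.uint8);m[y:y+h,x:x+w]=f(im[y:y+h,x:x+w].astype(int))*255
    m=cv2.morphologyEx(m,cv2.MORPH_CLOSE,np.ones((3,3)))
    cs=cv2.findContours(m,cv2.RETR_EXTERNAL,cv2.CHAIN_APPROX_NONE)[0]
    return max(cs,key=cv2.contourArea)
E
cat > m1.py <<'E'
from h import *
np.set_printoptions(precision=1,suppress=True)
s=cv2.imread("pics/scene0.png");t=cv2.imread("pics/top0.png")
def box(name,roi,f,z):
    c=blob(t,roi,f);P=np.array([onz("top",p,z)[:2] for p in c[:,0,:].astype(float)],np.float32)
    r=cv2.minAreaRect(P);print(name,"area",cv2.contourArea(c),r, cv2.minAreaRect(c)[:2]);return r
box("plate",(275,210,95,50),lambda a:a.min(2)>70,12)
box("sleeve",(215,236,55,30),lambda a:(a.min(2)>130)&(a.max(2)-a.min(2)<25),55)
box("rest",(215,236,55,30),lambda a:(a.max(2)>90),41)
box("standbase",(168,195,26,36),lambda a:(a.min(2)>50)&(a.max(2)<130),12)
# fixture scene corners
c=blob(s,(235,225,105,115),lambda a:a.min(2)>150)
# peg in top: rows per column
g=t.min(2).astype(float)
for u in range(183,216):
    col=g[196:218,u]-0; 
    w=np.clip(col-110,0,None); print(u,round((w*np.arange(196,218)).sum()/max(w.sum(),1),2),int(w.sum()),end=" | ")
print()
# peg points
for p in[(165,205.5),(212,206)]: print("peg",p,onz("top",p,150))
print("tip tri",tri((195+330/6.667,100+330/6.667),(212,206)))
print("hungtab", tri((195+200/6.667,100+145/6.667),(150+98/4,180+103/4)))
print("loose tab", tri((274.8,239.4),(301.2,232.5)))
print("handle end", tri((313.9,271.0),(270+352/4,205+105/4)))
E
python3 m1.py
```

```text
plate area 2298.5 ((506.8260498046875, -148.1892852783203), (121.13601684570312, 260.4159851074219), 1.4092155694961548) ((321.5, 235.5), (33.0, 71.0))
sleeve area 431.0 ((444.08551025390625, 136.93313598632812), (150.38523864746094, 40.199588775634766), 89.72544860839844) ((241.9947967529297, 250.1763153076172), (42.217037200927734, 11.348033905029297))
rest area 680.5 ((441.74273681640625, 138.30303955078125), (64.33088684082031, 151.0463409423828), 1.4067366123199463) ((242.0, 251.0), (18.0, 42.0))
standbase area 436.0 ((583.9104614257812, 377.48455810546875), (120.22882080078125, 85.26776123046875), 2.946500539779663) ((179.5, 211.0), (32.0, 23.0))
183 206.47 369 | 184 206.51 366 | 185 206.5 369 | 186 206.38 352 | 187 206.31 351 | 188 206.35 359 | 189 206.38 364 | 190 206.44 380 | 191 206.65 515 | 192 206.42 360 | 193 206.41 362 | 194 206.39 370 | 195 206.37 364 | 196 206.35 362 | 197 206.36 368 | 198 206.37 367 | 199 206.33 363 | 200 206.32 359 | 201 206.3 352 | 202 206.27 351 | 203 206.31 357 | 204 206.29 356 | 205 206.22 358 | 206 206.33 413 | 207 205.99 342 | 208 205.84 218 | 209 206.09 11 | 210 205.04 224 | 211 205.38 407 | 212 205.18 318 | 213 0.0 0 | 214 0.0 0 | 215 0.0 0 | 
peg (165, 205.5) [584.5 393.  150. ]
peg (212, 206) [586.6 234.  150. ]
tip tri (array([584.6, 230.6, 168.2]), np.float64(0.9965581187846835))
hungtab (array([580.2, 349.1, 192.4]), np.float64(3.455246834504959))
loose tab (array([508.1, -70.7, 124.7]), np.float64(3.8732965893769604))
handle end (array([ 506.6, -248. ,  221. ]), np.float64(0.3364747312422227))
```

```bash
cat > m2.py <<'E'
from h import *
from scipy.spatial.transform import Rotation as Ro
np.set_printoptions(precision=2,suppress=True)
t=cv2.imread("pics/top0.png");g=t.min(2).astype(float)
def cross(v,x0,th):  # first/last crossing positions, pixel centres at integers
    b=np.where(v>th)[0]
    if len(b)<2 or b[0]==0 or b[-1]==len(v)-1:return None
    i,j=b[0],b[-1]
    return x0+i-(v[i]-th)/(v[i]-v[i-1]), x0+j+(v[j]-th)/(v[j]-v[j+1])
def rows(us,v0,v1,th,z):
    A=[];B=[]
    for u in us:
        c=cross(g[v0:v1,u],v0,th)
        if c:A.append(onz("top",(u,c[0]),z));B.append(onz("top",(u,c[1]),z))
    return np.array(A),np.array(B)
def cols(vs,u0,u1,th,z):
    A=[];B=[]
    for v in vs:
        c=cross(g[v,u0:u1],u0,th)
        if c:A.append(onz("top",(c[0],v),z));B.append(onz("top",(c[1],v),z))
    return np.array(A),np.array(B)
def rep(n,P,ax):
    p=np.polyfit(P[:,1-ax],P[:,ax],1);r=np.median(np.abs(np.polyval(p,P[:,1-ax])-P[:,ax]))
    print(n,"median",np.median(P[:,ax]),"at other",np.mean(P[:,1-ax]),"slope",p[0],"res",r)
a,b=rows(range(290,354),212,262,110,12);rep("plate far x",a,0);rep("plate near x",b,0)
a,b=cols(range(222,250),276,370,110,12);rep("plate +y end",a,1);rep("plate -y end",b,1)
a,b=rows(range(224,262),238,264,125,50);rep("slv far",a,0);rep("slv near",b,0)
a,b=cols(range(246,256),214,272,125,50);rep("slv +y",a,1);rep("slv -y",b,1)
a,b=rows(range(183,207),197,216,90,150);rep("peg far",a,0);rep("peg near",b,0)
a,b=cols(range(205,208),190,225,90,160);rep("peg end",b,1)
# dark tabs in top image (handle, loose tab, hung tab)
for n,(x,y,w,h),z in(("loose",(294,224,16,18),125),("hung",(170,198,12,16),190)):
    r=g[y:y+h,x:x+w];w_=np.clip(75-r,0,None);Y,X=np.mgrid[y:y+h,x:x+w]
    p=((w_*X).sum()/w_.sum(),(w_*Y).sum()/w_.sum());print(n,p,w_.sum(),onz("top",p,z))
q=monitor.read_state()["eef_rot"];print(Ro.from_quat(np.roll(q,-1)).as_matrix())
E
python3 m2.py
```

```text
plate far x median 568.7000193774327 at other -147.1416717602921 slope -0.021242658798685587 res 0.11494223488989519
plate near x median 444.4628551159334 at other -148.95280244187748 slope -0.020019656723130524 res 0.13454862060095252
plate +y end median -17.230073056097787 at other 503.3905274850422 slope -0.00014418084535778743 res 0.24023661380294747
plate -y end median -273.91677281838133 at other 509.59380084044625 slope 0.06437158524256462 res 3.4353106282201225
slv far median 466.3168418976602 at other 136.449023905745 slope -0.007099632787843838 res 3.791646480974066
slv near median 413.2357071737872 at other 134.47343030075876 slope 0.026751425603046972 res 2.614639385349733
slv +y median 213.78401384042309 at other 441.23004975733085 slope 0.04433057468442155 res 0.3204282163108161
slv -y median 61.35449871863216 at other 444.9685851904954 slope 0.01942098434211262 res 0.503277459748773
peg far median 591.3936302690756 at other 288.6162070510539 slope 0.31231768457044606 res 5.001491733714829
peg near median 577.2519700084085 at other 287.6318543130334 slope -0.04372041422122199 res 0.19253258156675201Traceback (most recent call last):
  File "m2.py", line 30, in <module>
    a,b=cols(range(205,208),190,225,90,160);rep("peg end",b,1)
                                            ~~~^^^^^^^^^^^^^^^
  File "m2.py", line 23, in rep
    p=np.polyfit(P[:,1-ax],P[:,ax],1);r=np.median(np.abs(np.polyval(p,P[:,1-ax])-P[:,ax]))
                 ~^^^^^^^^
IndexError: too many indices for array: array is 1-dimensional, but 2 were indexed
```

```bash
sed -i '/peg end/d' m2.py
cat >> m2.py <<'E'
for p in((184,206.5),(187,206.33),(198,206.37),(204,206.28)):print("peg",onz("top",p,152))
for n,P in(("base",None),):
    a,b=cols(range(222,227),160,200,45,12);print("standbase cols",a[:,1],b[:,1]);a,b=rows(range(182,191),212,240,45,12);print(b[:,0])
cs=blob(t,(215,236,55,30),lambda a:(a.min(2)>115)&(a.max(2)-a.min(2)<30))
P=np.array([onz("top",p,52)[:2] for p in cs[:,0].astype(float)],np.float32);print("slv",cv2.fitLine(P,cv2.DIST_L2,0,.01,.01).ravel(),cv2.minAreaRect(P))
for y in(-200,):print()
print("proj origin,nest,hinge,handle0", proj("scene",[[505.9,-113,52],[508.5,-238,215],[508.5,-248,214],[506.9,-68,127]]),proj("top",[[508.5,-238,215],[506.9,-68,127]]))
E
python3 m2.py | tail -22
```

```text
plate far x median 568.7000193774327 at other -147.1416717602921 slope -0.021242658798685587 res 0.11494223488989519
plate near x median 444.4628551159334 at other -148.95280244187748 slope -0.020019656723130524 res 0.13454862060095252
plate +y end median -17.230073056097787 at other 503.3905274850422 slope -0.00014418084535778743 res 0.24023661380294747
plate -y end median -273.91677281838133 at other 509.59380084044625 slope 0.06437158524256462 res 3.4353106282201225
slv far median 466.3168418976602 at other 136.449023905745 slope -0.007099632787843838 res 3.791646480974066
slv near median 413.2357071737872 at other 134.47343030075876 slope 0.026751425603046972 res 2.614639385349733
slv +y median 213.78401384042309 at other 441.23004975733085 slope 0.04433057468442155 res 0.3204282163108161
slv -y median 61.35449871863216 at other 444.9685851904954 slope 0.01942098434211262 res 0.503277459748773
peg far median 591.3936302690756 at other 288.6162070510539 slope 0.31231768457044606 res 5.001491733714829
peg near median 577.2519700084085 at other 287.6318543130334 slope -0.04372041422
[... 210 characters left out ...]
.34 351.98 190.  ]
[[ 0.93 -0.    0.36]
 [-0.36 -0.    0.93]
 [-0.   -1.   -0.  ]]
peg [582.35 328.05 152.  ]
peg [583.17 317.96 152.  ]
peg [583.94 280.81 152.  ]
peg [584.74 260.57 152.  ]
standbase cols [419.78 419.6  419.35 419.14 419.  ] [329.27 329.08 328.93 328.7  328.37]Traceback (most recent call last):
  File "m2.py", line 37, in <module>
    a,b=cols(range(222,227),160,200,45,12);print("standbase cols",a[:,1],b[:,1]);a,b=rows(range(182,191),212,240,45,12);print(b[:,0])
                                                                                                                              ~^^^^^
IndexError: too many indices for array: array is 1-dimensional, but 2 were indexed
```

Emit:
step_arm --rotation '[[0,0,-17],[0,0,-17],[0,0,-17],[0,0,-17],[0,0,-17]]' --delta_pos '[[7.8,-17.0,8],[7.8,-17.0,8],[7.8,-17.0,8],[7.8,-17.0,8],[7.8,-17.0,8]]' --grip '[255,255,255,255,255]'

```text
time: 0.52
ee_pos: [276.5, 341.1, 323.0]
eef_rot: [-0.668, 0.668, -0.231, 0.231]
wrist_force: [0.1, 1.1, 0.5]
opening: 25.2
```

Emit:
step_arm --rotation '[[0,0,-17],[0,0,-17],[0,0,-17],[0,0,-17],[0,0,-17]]' --delta_pos '[[7.8,-18.0,0],[7.8,-18.0,0],[7.8,-18.0,0],[7.8,-18.0,0],[7.8,-18.0,0]]' --grip '[255,255,255,255,255]'

```text
time: 0.93
ee_pos: [354.7, 160.4, 322.2]
eef_rot: [-0.626, 0.627, -0.328, 0.328]
wrist_force: [0.6, 0.6, -0.3]
opening: -0.2
```

Emit:
step_arm --rotation '[[0,0,-17],[0,0,-17],[0,0,-17],[0,0,-17],[0,0,-17]]' --delta_pos '[[7.8,-18.0,0],[7.8,-18.0,0],[7.8,-18.0,0],[7.8,-18.0,0],[7.8,-18.0,0]]' --grip '[255,255,255,255,255]'

```text
time: 1.35
ee_pos: [432.9, -20.1, 322.0]
eef_rot: [-0.571, 0.571, -0.417, 0.417]
wrist_force: [1.1, 1.2, -0.7]
opening: 0.2
```

Emit:
step_arm --rotation '[[0,0,-16.7],[0,0,-16.7],[0,0,-16.7],[0,0,-16.7],[0,0,-16.7]]' --delta_pos '[[7.8,-18.0,0],[7.8,-18.0,0],[7.8,-18.0,0],[7.8,-18.0,0],[7.8,-18.0,0]]' --grip '[255,255,255,255,255]'

```text
time: 1.77
ee_pos: [510.8, -200.2, 321.4]
eef_rot: [-0.504, 0.505, -0.496, 0.495]
wrist_force: [-0.2, -0.3, 0.4]
opening: 0.1
```

Emit:
step_arm --rotation '[[0,0,0],[0,0,0],[0,0,0],[0,0,0],[0,0,0]]' --delta_pos '[[0,0,-4],[0,0,-8],[0,0,-12],[0,0,-12],[0,0,-12]]' --grip '[255,255,255,255,255]'

```text
time: 2.18
ee_pos: [509.9, -196.8, 201.8]
eef_rot: [-0.505, 0.505, -0.496, 0.494]
wrist_force: [0.4, -0.7, 1.7]
opening: -0.3
```

Emit:
step_arm --rotation '[[0,0,0],[0,0,0],[0,0,0],[0,0,0],[0,0,0]]' --delta_pos '[[0,-1,0],[0,-2,0],[0,-3,0],[0,-4,0],[0,-4.5,-0.2]]' --grip '[255,255,255,255,255]'

```text
time: 2.6
ee_pos: [510.8, -243.7, 201.8]
eef_rot: [0.505, -0.505, 0.494, -0.496]
wrist_force: [0.4, 3.6, 4.7]
opening: 0.3
```

Emit:
step_arm --rotation '[[0,0,0],[0,0,0],[0,0,0],[0,0,0],[0,0,0]]' --delta_pos '[[0,-2,-0.4],[0,-3.3,-1.1],[0,-4.6,-1.9],[0,-5.6,-2.9],[0,-6.5,-4.1]]' --grip '[255,255,255,255,255]'

```text
time: 3.02
ee_pos: [510.4, -308.7, 159.0]
eef_rot: [-0.505, 0.505, -0.494, 0.496]
wrist_force: [2.2, 1.5, 5.1]
opening: 0.0
```

Emit:
step_arm --rotation '[[0,0,0],[0,0,0],[0,0,0],[0,0,0],[0,0,0]]' --delta_pos '[[0,-0.7,-1.2],[0,-1.2,-2.6],[0,-1.5,-3.9],[0,-1.6,-4.9],[0,-1.6,-5.8]]' --grip '[255,255,255,255,255]'

```text
time: 3.43
ee_pos: [510.1, -324.0, 100.1]
eef_rot: [-0.505, 0.505, -0.495, 0.495]
wrist_force: [0.9, -3.9, 3.8]
opening: -0.1
```

```bash
cat > look.py <<'E'
import sys;from h import *
# usage: look.py name sx sy sw sh tx ty tw th
k=sys.argv[1];a=list(map(int,sys.argv[2:10]));o=[]
for n,(x,y,w,h) in(("scene",a[:4]),("top",a[4:])):
    im=snapshot(n)[:,:,::-1];cv2.imwrite(f"pics/{n}_{k}.png",im);o.append(cv2.resize(im[y:y+h,x:x+w],(400,400*h//w),interpolation=cv2.INTER_CUBIC))
H=max(i.shape[0] for i in o);o=[cv2.copyMakeBorder(i,0,H-i.shape[0],0,0,0) for i in o]
cv2.imwrite(f"pics/v_{k}.png",np.hstack(o));print(monitor.read_state()["wrist_force"],monitor.read_state()["time"])
E
python3 look.py open 240 220 110 120 270 190 110 100
```

```text
[-0.25034292  0.23436804 -0.91221917] 3.5333
```

View pics/v_open.png

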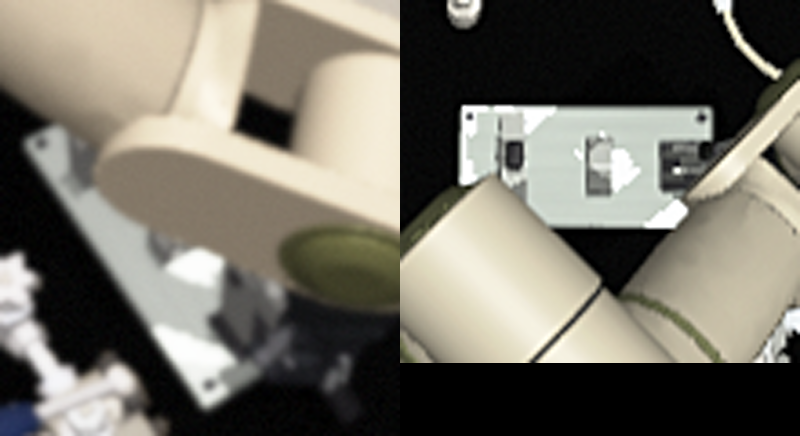

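Emit:
step_arm --rotation '[[0,0,0],[0,0,0],[0,0,0],[0,0,0],[0,0,0]]' --delta_pos '[[0,0,4],[0,0,8],[0,0,12],[0,0,16],[0,3.5,17]]' --grip '[255,255,255,255,255]'

```text
time: 3.95
ee_pos: [510.8, -291.9, 277.1]
eef_rot: [-0.504, 0.504, -0.493, 0.499]
wrist_force: [1.3, 0.8, -0.2]
opening: -0.1
```

Emit:
step_arm --rotation '[[0,0,0],[0,0,0],[0,0,0],[0,0,0],[0,0,0]]' --delta_pos '[[0,4,0],[0,8,0],[0,12,0],[0,16,0],[-0.2,20,0]]' --grip '[0,0,0,0,0]'

```text
time: 4.37
ee_pos: [507.3, -85.6, 271.1]
eef_rot: [-0.505, 0.505, -0.495, 0.494]
wrist_force: [0.5, -0.3, -0.1]
opening: 60.3
```

Emit:
step_arm --rotation '[[0,0,0],[0,0,0],[0,0,0],[0,0,0],[0,0,0]]' --delta_pos '[[-0.1,1.9,0],[-0.1,1.9,-2],[-0.1,1.9,-4],[-0.1,1.9,-7],[-0.1,1.9,-8]]' --grip '[0,0,0,0,0]'

```text
time: 4.78
ee_pos: [505.2, -67.7, 188.0]
eef_rot: [-0.504, 0.506, -0.497, 0.492]
wrist_force: [-0.4, 0.5, -0.7]
opening: 85.4
```

Emit:
step_arm --rotation '[[0,0,0],[0,0,0],[0,0,0],[0,0,0],[0,0,0]]' --delta_pos '[[0,0,-2.5],[0,0,-5],[0,0,-7.3],[0,0,-7.3],[0,0,-7.3]]' --grip '[0,0,0,0,0]' --grip_force 40

```text
time: 5.2
ee_pos: [506.6, -68.6, 118.1]
eef_rot: [-0.505, 0.506, -0.496, 0.494]
wrist_force: [0.2, -0.4, 0.2]
opening: 85.2
```

Emit:
step_arm --rotation '[[0,0,0],[0,0,0],[0,0,0],[0,0,0],[0,0,0]]' --delta_pos '[[0,0,0],[0,0,0],[0,0,0],[0,0,0],[0,0,0]]' --grip '[255,255,255,255,255]'

```text
time: 5.62
ee_pos: [507.6, -69.1, 119.0]
eef_rot: [0.505, -0.505, 0.494, -0.495]
wrist_force: [3.8, -0.6, -1.9]
opening: 25.3
```

Emit:
step_arm --rotation '[[0,0,0],[0,0,0],[0,0,0],[0,0,0],[0,0,0]]' --delta_pos '[[0,0,0],[0,0,0],[0,0,0],[0,0,0],[0,0,1]]' --grip '[255,255,255,255,255]'

```text
time: 6.03
ee_pos: [506.3, -68.7, 126.9]
eef_rot: [-0.504, 0.506, -0.496, 0.494]
wrist_force: [-0.2, 0.2, -1.9]
opening: 25.1
```

Emit:
step_arm --rotation '[[0,0,0],[0,0,0],[0,0,0],[0,0,0],[0,0,0]]' --delta_pos '[[0,0,4],[0,0,8],[0,0,12],[1,3.5,13],[1.8,7,13]]' --grip '[255,255,255,255,255]'

```text
time: 6.45
ee_pos: [526.2, 0.6, 261.4]
eef_rot: [0.505, -0.503, 0.494, -0.497]
wrist_force: [1.7, 0.1, -2.9]
opening: 25.4
```

Emit:
step_arm --rotation '[[0,0,0],[0,0,0],[0,0,0],[0,0,0.4],[0,0,0.8]]' --delta_pos '[[1.2,3.5,0],[2.4,7,0],[3.6,10.5,0],[4.8,14,0],[5.9,17.5,0]]' --grip '[255,255,255,255,255]'

```text
time: 6.87
ee_pos: [584.1, 177.8, 257.3]
eef_rot: [-0.508, 0.509, -0.492, 0.491]
wrist_force: [-0.1, -0.2, -2.2]
opening: 25.6
```

Emit:
step_arm --rotation '[[0,0,0],[0,0,0],[0,0,0],[0,0,0],[0,0,0]]' --delta_pos '[[0,3,0],[0,6,0],[0,8.5,0],[0,10,0],[0,10,0]]' --grip '[255,255,255,255,255]'

```text
time: 7.28
ee_pos: [583.5, 278.5, 257.1]
eef_rot: [-0.509, 0.51, -0.491, 0.49]
wrist_force: [0.6, -0.7, -1.8]
opening: 25.4
```

```bash
python3 look.py peg 175 70 100 110 140 150 110 100
```

```text
[ 0.32746686 -0.8143837  -2.60315218] 7.3833
```

View pics/v_peg.png

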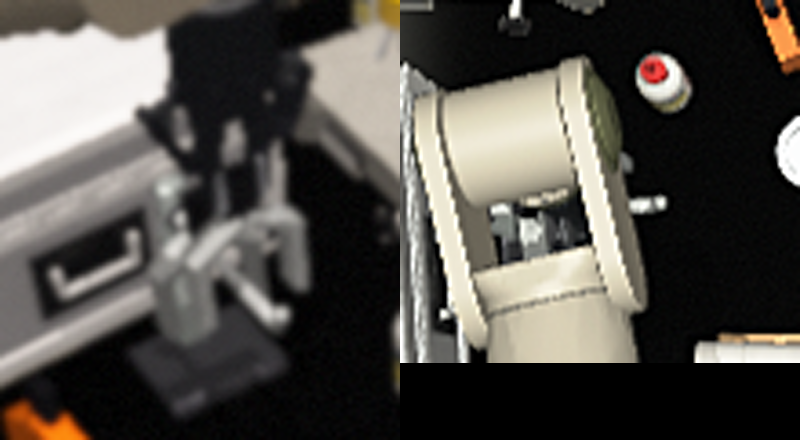

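Emit:
step_arm --rotation '[[0,0,0],[0,0,0],[0,0,0],[0,0,0],[0,0,0]]' --delta_pos '[[0,0,-2.5],[0,0,-5],[0,0,-6.5],[0,0,-6.8],[0,0,-6.8]]' --grip '[255,255,255,255,255]'

```text
time: 7.8
ee_pos: [584.3, 274.6, 189.8]
eef_rot: [-0.508, 0.509, -0.492, 0.491]
wrist_force: [-0.8, 0.6, -0.6]
opening: 25.4
```

Emit:
step_arm --rotation '[[0,0,0],[0,0,0],[0,0,0],[0,0,0],[0,0,0]]' --delta_pos '[[0,0,-0.2],[0,0,-0.3],[0,0,-0.4],[0,0,-0.5],[0,0,-0.5]]' --grip '[255,255,255,255,255]'

```text
time: 8.22
ee_pos: [584.7, 276.0, 186.3]
eef_rot: [0.509, -0.508, 0.491, -0.492]
wrist_force: [0.3, -0.4, 1.3]
opening: 25.6
```

Emit:
step_arm --rotation '[[0,0,0],[0,0,0],[0,0,0],[0,0,0],[0,0,0]]' --delta_pos '[[0,0,0],[0,0,0],[0,0,0],[0,0,0],[0,0,0]]' --grip '[0,0,0,0,0]'

```text
time: 8.63
ee_pos: [584.2, 276.1, 185.3]
eef_rot: [-0.509, 0.509, -0.491, 0.491]
wrist_force: [0.7, 0.4, -0.8]
opening: 83.8
```

Emit:
step_arm --rotation '[[0,0,0],[0,0,0],[0,0,0],[0,0,0],[0,0,0]]' --delta_pos '[[0,0,0],[0,0,1],[0,0,4],[0,0,8],[0,0,10]]' --grip '[0,0,0,0,0]'

```text
time: 9.05
ee_pos: [584.7, 276.2, 290.7]
eef_rot: [0.51, -0.507, 0.49, -0.492]
wrist_force: [-0.4, -0.3, 0.9]
opening: 85.6
```

Emit:
step_arm --rotation '[[0,0,0],[0,0,0],[0,0,0],[0,0,0],[0,0,0]]' --delta_pos '[[-2,-3,0],[-4,-6,0],[-6.5,-9,0],[-9,-12,0],[-11,-13.5,0]]' --grip '[0,0,0,0,0]'

```text
time: 9.47
ee_pos: [472.5, 138.8, 286.2]
eef_rot: [0.508, -0.508, 0.491, -0.492]
wrist_force: [0.2, 0.7, 0.8]
opening: 85.5
```

```bash
python3 look.py hung 175 70 100 110 140 150 120 120
```

```text
[ 0.95238777  0.45879473 -0.10024174] 9.5667
```

View pics/v_hung.png

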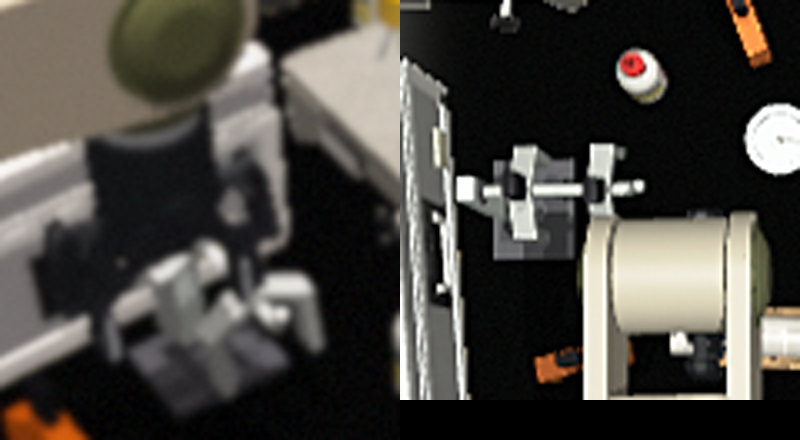

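Emit:
step_arm --rotation '[[0,0,-0.8],[0,0,-0.8],[0,0,-0.8],[0,0,-0.8],[0,0,-0.8]]' --delta_pos '[[-3.1,-0.4,-2.5],[-3.1,-0.4,-6.5],[-3.1,-0.4,-10.5],[-3.1,-0.4,-14.5],[-3.1,-0.4,-17]]' --grip '[0,0,0,0,0]'

```text
time: 9.98
ee_pos: [442.7, 137.3, 112.8]
eef_rot: [-0.505, 0.506, -0.495, 0.494]
wrist_force: [-0.0, -0.0, -1.0]
opening: 85.4
```

Emit:
step_arm --rotation '[[0,0,0],[0,0,0],[0,0,0],[0,0,0],[0,0,0]]' --delta_pos '[[0,0,-2],[0,0,-4],[0,0,-6],[0,0,-7.2],[0,0,-7.2]]' --grip '[0,0,0,0,0]'

```text
time: 10.4
ee_pos: [443.2, 137.3, 41.6]
eef_rot: [-0.504, 0.506, -0.496, 0.494]
wrist_force: [-0.7, 0.5, -0.1]
opening: 84.9
```

Emit:
step_arm --rotation '[[0,0,0],[0,0,0],[0,0,0],[0,0,0],[0,0,0]]' --delta_pos '[[0,0,0],[0,0,0],[0,0,0],[0,0,0],[0,0,0]]' --grip '[255,255,255,255,255]' --grip_force 60

```text
time: 10.82
ee_pos: [446.9, 137.2, 45.4]
eef_rot: [0.508, -0.502, 0.493, -0.497]
wrist_force: [7.7, 1.7, 4.7]
opening: 41.4
```

Emit:
step_arm --rotation '[[0,0,0],[0,0,0],[0,0,0],[0,0,0],[0,0,0]]' --delta_pos '[[0,0,0],[0,0,0],[0,0,0],[0,0,1],[0,0,2]]' --grip '[255,255,255,255,255]'

```text
time: 11.23
ee_pos: [443.0, 137.0, 63.7]
eef_rot: [-0.505, 0.505, -0.495, 0.495]
wrist_force: [-1.0, -0.2, -5.0]
opening: 41.4
```

Emit:
step_arm --rotation '[[0,0,0],[0,0,0],[0,0,0],[0,0,0],[0,0,0]]' --delta_pos '[[0,0,3],[0,0,6],[0.8,-3.5,8],[1.6,-7,8],[2.4,-10.5,8]]' --grip '[255,255,255,255,255]'

```text
time: 11.65
ee_pos: [467.5, 31.1, 144.9]
eef_rot: [0.506, -0.505, 0.494, -0.495]
wrist_force: [0.7, 1.3, -5.5]
opening: 41.4
```

Emit:
step_arm --rotation '[[0,0,0],[0,0,0],[0,0,0],[0,0,0],[0,0,0]]' --delta_pos '[[1,-3.5,0],[2,-7,0],[3,-10.5,0],[3.86,-13.5,0],[3.86,-14.5,0]]' --grip '[255,255,255,255,255]'

```text
time: 12.07
ee_pos: [506.9, -117.1, 143.4]
eef_rot: [-0.504, 0.504, -0.495, 0.496]
wrist_force: [0.5, -0.1, -5.2]
opening: 41.0
```

Emit:
step_arm --rotation '[[0,0,0],[0,0,0],[0,0,0],[0,0,0],[0,0,0]]' --delta_pos '[[0,0,-1],[0,0,-3],[0,0,-5],[0,0,-5],[0,0,-5]]' --grip '[255,255,255,255,255]'

```text
time: 12.48
ee_pos: [505.3, -112.5, 93.1]
eef_rot: [-0.505, 0.505, -0.496, 0.494]
wrist_force: [0.8, -0.6, -5.1]
opening: 41.2
```

```bash
python3 look.py nest 240 220 110 120 270 190 110 100
```

```text
[-0.09494566  0.57114039 -6.02082266] 12.5833
```

View pics/v_nest.png

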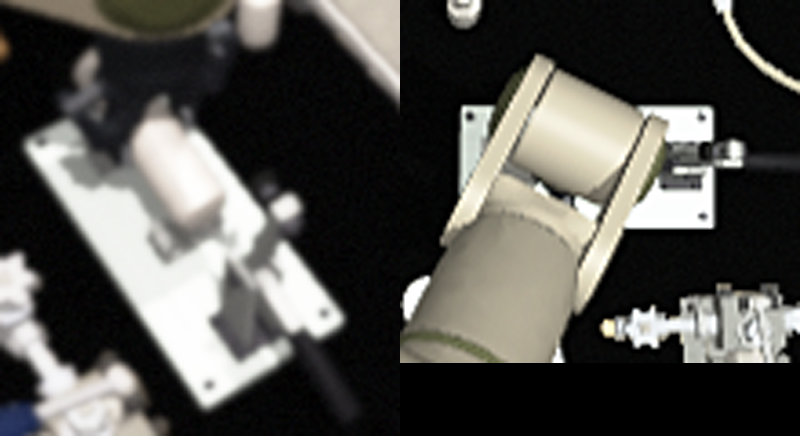

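Emit:
step_arm --rotation '[[0,0,0],[0,0,0],[0,0,0],[0,0,0],[0,0,0]]' --delta_pos '[[0,0,-1.5],[0,0,-3],[0,0,-4.1],[0,0,-4.3],[0,0,-4.3]]' --grip '[255,255,255,255,255]'

```text
time: 13.0
ee_pos: [506.4, -113.1, 51.1]
eef_rot: [0.505, -0.505, 0.494, -0.495]
wrist_force: [0.4, 0.3, -5.5]
opening: 41.3
```

Emit:
step_arm --rotation '[[0,0,0],[0,0,0],[0,0,0],[0,0,0],[0,0,0]]' --delta_pos '[[0,0,-0.1],[0,0,-0.2],[0,0,-0.3],[0,0,-0.3],[0,0,-0.3]]' --grip '[255,255,255,255,255]'

```text
time: 13.42
ee_pos: [507.3, -113.5, 48.8]
eef_rot: [0.506, -0.504, 0.493, -0.496]
wrist_force: [3.4, 1.1, 7.0]
opening: 41.2
```

Emit:
step_arm --rotation '[[0,0,0],[0,0,0],[0,0,0],[0,0,0],[0,0,0]]' --delta_pos '[[0,0,0],[0,0,0],[0,0,0],[0,0,0],[0,0,0]]' --grip '[0,0,0,0,0]'

```text
time: 13.83
ee_pos: [505.7, -113.0, 47.2]
eef_rot: [-0.505, 0.505, -0.495, 0.495]
wrist_force: [-0.1, -0.1, -0.4]
opening: 85.4
```

Emit:
step_arm --rotation '[[0,0,0],[0,0,0],[0,0,0],[0,0,0],[0,0,0]]' --delta_pos '[[0,0,0],[0,0,0],[0,0,3],[0,0,7],[0,0,11]]' --grip '[0,0,0,0,0]'

```text
time: 14.25
ee_pos: [505.2, -112.8, 158.2]
eef_rot: [-0.505, 0.505, -0.496, 0.494]
wrist_force: [1.5, -0.8, -0.1]
opening: 85.4
```

Emit:
step_arm --rotation '[[0,0,0],[0,0,0],[0,0,0],[0,0,0],[0,0,0]]' --delta_pos '[[0,0,4],[0,0,8],[0,0,12],[-4,0,13],[-8,0,14]]' --grip '[255,255,255,255,255]'

```text
time: 14.67
ee_pos: [426.0, -113.3, 299.0]
eef_rot: [0.506, -0.505, 0.493, -0.496]
wrist_force: [-0.3, -1.0, -0.6]
opening: 25.7
```

```bash
python3 look.py laid 240 220 110 120 270 190 110 100
```

```text
[ 0.35218782 -0.67357911  0.02235278] 14.7667
```

View pics/v_laid.png

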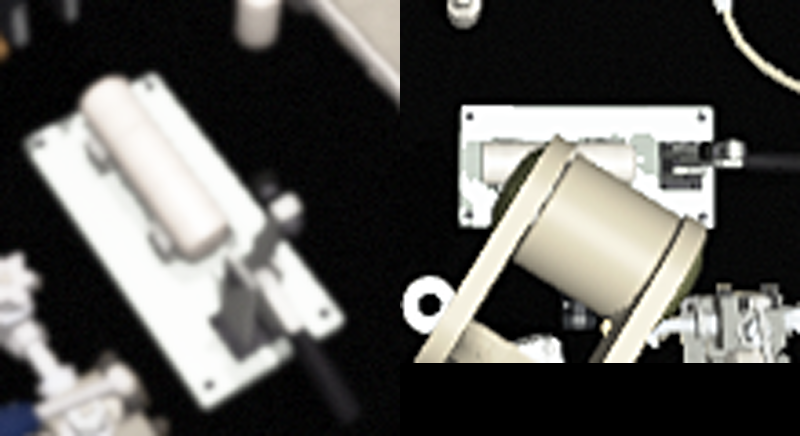

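Emit:
step_arm --rotation '[[0,0,0],[0,0,0],[0,0,0],[0,0,0],[0,0,0]]' --delta_pos '[[1.7,-3.6,0],[3.4,-7.2,0],[5.1,-10.8,0],[6.8,-14.4,0],[8.4,-17.5,0]]' --grip '[255,255,255,255,255]'

```text
time: 15.18
ee_pos: [510.6, -290.3, 296.5]
eef_rot: [-0.505, 0.505, -0.495, 0.495]
wrist_force: [-0.2, -0.6, -0.4]
opening: -0.0
```

Emit:
step_arm --rotation '[[0,0,0],[0,0,0],[0,0,0],[0,0,0],[0,0,0]]' --delta_pos '[[0,0,-1],[0,0,-4],[0,0,-8],[0,0,-9.6],[0,0,-9.6]]' --grip '[255,255,255,255,255]'

```text
time: 15.6
ee_pos: [508.8, -287.0, 196.7]
eef_rot: [-0.505, 0.505, -0.498, 0.492]
wrist_force: [-0.9, -0.6, -0.5]
opening: -0.2
```

Emit:
step_arm --rotation '[[0,0,0],[0,0,0],[0,0,0],[0,0,0],[0,0,0]]' --delta_pos '[[0,2.2,0],[0,4.0,0],[-0.1,5.7,-0.1],[-0.1,7.1,-0.5],[-0.2,8.4,-1.1]]' --grip '[255,255,255,255,255]'

```text
time: 16.02
ee_pos: [508.7, -203.4, 191.6]
eef_rot: [0.505, -0.505, 0.493, -0.496]
wrist_force: [0.9, -3.2, 1.9]
opening: -0.3
```

Bar contact felt; continue the arc.

Emit:
step_arm --rotation '[[0,0,0],[0,0,0],[0,0,0],[0,0,0],[0,0,0]]' --delta_pos '[[0,1.15,-0.8],[0,2.25,-1.7],[0,3.15,-2.8],[0,3.9,-4.0],[0,4.3,-4.8]]' --grip '[255,255,255,255,255]'

```text
time: 16.43
ee_pos: [508.2, -159.6, 141.7]
eef_rot: [0.506, -0.505, 0.495, -0.495]
wrist_force: [1.7, -0.8, 4.2]
opening: 0.1
```

Emit:
step_arm --rotation '[[0,0,0],[0,0,0],[0,0,0],[0,0,0],[0,0,0]]' --delta_pos '[[0,0.35,-0.9],[0,0.5,-1.5],[0,0.6,-2.1],[0,0.7,-2.5],[0,0.7,-2.7]]' --grip '[255,255,255,255,255]'

```text
time: 16.85
ee_pos: [507.9, -153.8, 114.9]
eef_rot: [0.505, -0.505, 0.495, -0.495]
wrist_force: [0.1, 4.2, 4.6]
opening: -0.2
```

Emit:
step_arm --rotation '[[0,0,0],[0,0,0],[0,0,0],[0,0,0],[0,0,0]]' --delta_pos '[[0,0,-0.1],[0,0,-0.2],[0,0,-0.3],[0,0,-0.3],[0,0,-0.3]]' --grip '[255,255,255,255,255]'

```text
time: 17.27
ee_pos: [507.9, -154.0, 112.5]
eef_rot: [0.505, -0.505, 0.495, -0.495]
wrist_force: [0.6, 4.0, 4.7]
opening: 0.3
```

Emit:
step_arm --rotation '[[0,0,0],[0,0,0],[0,0,0],[0,0,0],[0,0,0]]' --delta_pos '[[0,0,-0.1],[0,0,-0.2],[0,0,-0.3],[0,0,-0.3],[0,0,-0.3]]' --grip '[255,255,255,255,255]'

```text
time: 17.68
ee_pos: [508.0, -153.9, 111.7]
eef_rot: [0.505, -0.505, 0.494, -0.495]
wrist_force: [-7.2, 6.1, 25.7]
opening: -0.1
```

Emit:
step_arm --rotation '[[0,0,0],[0,0,0],[0,0,0],[0,0,0],[0,0,0]]' --delta_pos '[[0,0,-0.1],[0,0,-0.1],[0,0,-0.1],[0,0,-0.1],[0,0,-0.1]]' --grip '[255,255,255,255,255]'

```text
time: 18.1
ee_pos: [508.0, -153.9, 111.6]
eef_rot: [0.505, -0.505, 0.494, -0.496]
wrist_force: [-8.7, 7.4, 33.5]
opening: -0.4
```

Emit:
step_arm --rotation '[[0,0,0],[0,0,0],[0,0,0],[0,0,0],[0,0,0]]' --delta_pos '[[0,0,1],[0,0,5],[0,0,9],[0,0,13],[0,0,17]]' --grip '[255,255,255,255,255]'

```text
time: 18.52
ee_pos: [507.2, -154.3, 280.1]
eef_rot: [-0.505, 0.505, -0.495, 0.495]
wrist_force: [0.8, -0.8, -0.2]
opening: 0.4
```

Emit:
step_arm --rotation '[[0,0,0],[0,0,0],[0,0,0],[0,0,0],[0,0,0]]' --delta_pos '[[-3,3,0],[-5,6,0],[-7,9,0],[-9,12,0],[-11,15,0]]' --grip '[255,255,255,255,255]'

```text
time: 18.93
ee_pos: [396.5, -3.3, 278.0]
eef_rot: [-0.505, 0.505, -0.495, 0.495]
wrist_force: [1.7, -0.5, 0.7]
opening: 0.2
```

```bash
python3 look.py shut 240 220 110 120 270 190 110 100
```

```text
[-0.81833434  0.37394225 -0.13823127] 19.0333
```

View pics/v_shut.png

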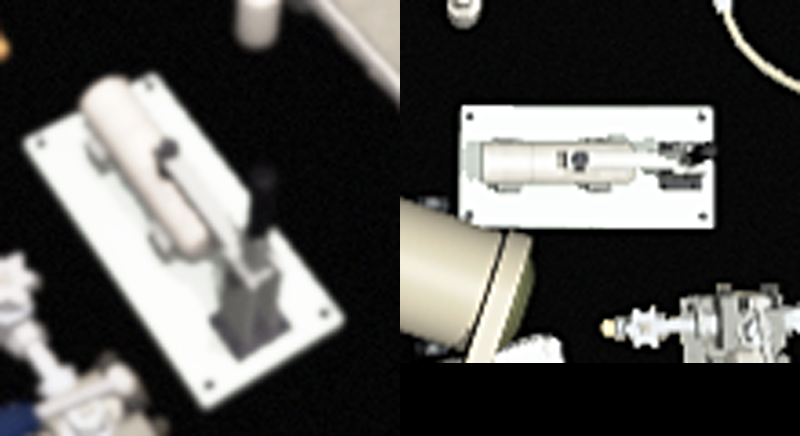

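```bash
python3 - <<'E'
from h import *
t=cv2.imread("pics/top_shut.png");g=t.min(2).astype(float);np.set_printoptions(precision=1,suppress=True)
for n,(x,y,w,h) in(("hung",(168,196,14,18)),("loose",(193,196,14,18))):
    r=g[y:y+h,x:x+w];w_=np.clip(35-r,0,None)*1.;Y,X=np.mgrid[y:y+h,x:x+w]
    m=(t[y:y+h,x:x+w].max(2)<60)&(np.abs(Y-205)<5);print(n,onz("top",(X[m].mean(),Y[m].mean()),188),m.sum())
print("handle end",tri((312.1,268.6),(270+307/3.636,190+150/3.636)))
print("slv ends",onz("top",(293.4,234),52),onz("top",(334.8,234),52))
print("sleeve slip check / plate ends",onz("top",(286.7,235),12),onz("top",(356.4,235),12))
E
cat > /dev/null; python3 look.py final 175 100 100 90 140 150 140 150
```

```text
hung [580.9 353.6 188. ] 50
loose [583.9 272.3 188. ] 53
handle end (array([ 507.8, -237.9,  215.6]), np.float64(1.767299402423183))
slv ends [506.3 -44.5  52. ] [ 510.  -192.4   52. ]
sleeve slip check / plate ends [505.2 -20.5  12. ] [ 511.5 -275.8   12. ]
[ 0.57927931 -0.49612902 -0.17044393] 19.1333
```

View pics/v_final.png

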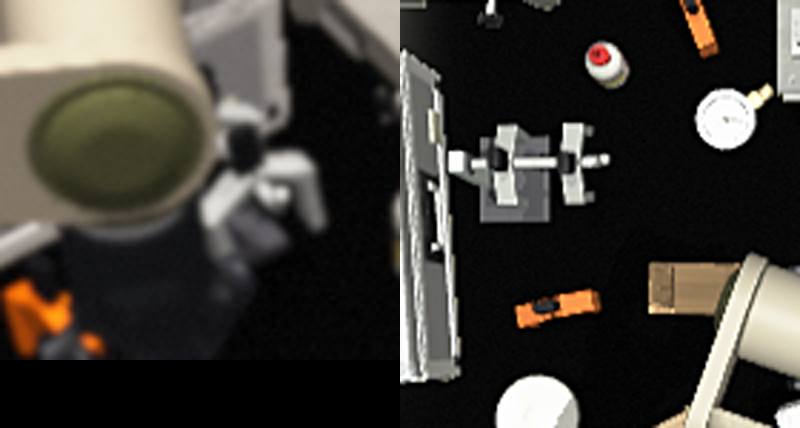

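```bash
python3 -c "
from rig import finish_job;print(finish_job())"
```

```text
the job is handed in; nothing more can be done
None
```

The job is handed in after about 19 s of robot time, and my last checks all agreed with a correct finish; `finish_job` gives no verdict.

- **Clamp opened:** I found it nearly shut (a few degrees open at most) and pushed the handle over until the bar stood upright.
- **Gauge:** I moved the bridge gauge onto the peg. The top view puts it at world y about 272 mm and the other gauge, still hanging, at about 354 mm, so they are about 80 mm apart.
- **Weight:** It lies in both V-blocks. I measured its centre at y about −118 mm and the midpoint between the V-blocks at about −113 to −116 mm, so it is roughly 3–6 mm off lengthwise against the 15 mm allowed.
- **Clamp shut:** I pushed the bar down to a rigid stop, which I felt at 33 N. The handle end then measured 216 mm high and directly over the hinge, which means an angle of about 0.
- **Not measured directly:** I did not measure the pad force or the clamp angle. I inferred both from the stop, the handle position and the picture.
- **One odd reading:** The gripper read 41.4 mm on the 43 mm weight, but the grasp held.
- **Bystanders:** The robot was clear of everything at hand-in. The dial gauge, ring and knobbed weight looked unmoved in the pictures that showed them, but I did not measure their positions.

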